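# Pull the dust filter and show its code to the reader

### The arm

A 6-joint arm with a two-finger parallel gripper is mounted at the origin on a cart in front of the work surface, level with it; the furniture and walls round the work are solid. World frame = base frame: x ahead of the robot, y to its left, z up, the work surface at z = 0. Lengths are in mm, angles in rad, forces in N, time in s.
With the tool pointing down it reaches from about 350 to 775 mm from the base axis. Payload 7.3 kg.
Tool frame: the origin (TCP) lies on the mounting face of the last link; the fingertips stand 178 mm ahead of it and the grasp point (between the pads) lies 159 mm ahead of it (bot.grip_point_offset is the distance from the TCP to the grasp point, in mm); x points along the fingers, y is the direction in which the jaws open and shut, and the axes are right-handed (so a half turn about x gives the same grasp; the last joint's range is limited). The gripper opens to 92 mm and grips with 3 to 60 N. Pads are 19 mm wide; open, the fingers measure 130 mm over their backs; the gripper's body (75 mm by 190 mm) begins 47 mm behind the grasp point.
Start: joints at [1.086, 0.342, 1.524, -0, 1.275, -0.146], TCP at [174.465, 495.166, 404.741] pointing down, gripper open.
Joint ranges: [-2.53, 2.53], [-0.77, 2.02], [0.04, 2.7], [-1, 4.14], [0.28, 2.66], [-3.11, 3.11]. Speed limits (rad/s): [2.57, 2.57, 3.14, 3.14, 3.14, 3.14].

### API

Orientations are given as [roll, pitch, yaw] about the fixed x, y, z axes, in that order (R = Rz(yaw) Ry(pitch) Rx(roll)).
In Python, from plant import bot gives the robot as it stands.
- The arm moves only by the tool arm_command, never from a script. Its argument "moves" is a list of rows, each a list of 5 numbers: the shift along the tool's x, y, z in cm, then the turn about the tool's x in degrees, then the opening, from 0 (shut) to 1 (fully open). A call has 1 to 10 rows; each row is the pose to reach, as a shift and turn from the pose measured when the call began, along the tool's axes at that moment; what a row does not reach only later rows make up. A row lasts 1/10 s, in which the tool goes at most 50 mm and 8.59 degrees, less where a joint would pass 70% of its speed; a pose out of reach is approached as far as the arm can. A call with a gripper value outside its range is refused whole. The fingers move at their own pace and stop on an object; the grip force is fixed at half the most. Time passes only in rows, so rows that repeat a pose let the fingers close. It gives the time, the measured TCP pose, the force and the opening at its end, in the units of the state.
- bot.get_obs(): the state, without advancing time (a new reading comes with each control period).
- bot.capture(name): name is "scene" or "side" or "wrist"; returns a dict with "frame" (420x560x3 uint8, blue, green, red), "K" (3x3 intrinsics, pixels), "origin" and "orientation" of the camera in the world; the wrist camera has in their place "T_tool_cam" (4x4, takes a point from camera to tool coordinates, whose origin is the TCP and whose axes are the tool frame's). Camera axes: x right, y down, z forward; pixel columns grow to the right and rows downward; lengths in mm; the calibration is good to about 2 mm. A picture is of the moment at which its call begins: read the wrist's pose just before it. There is no depth.
- bot.close_job(): hands the job in, once; it reports no verdict.
The state is a dict: "time": time; "joint_positions": joint angles; "dq": joint speeds; "tau": joint torques, N m; "tool_pos": TCP position; "tcp_rot": TCP orientation; "contact_force": force on the tool from outside, world axes, zero at the start; "moment": the same for the moment, N m; "grip_width": finger opening in mm.
Only numpy, scipy, OpenCV 4.12 (cv2) and the standard library are available. Lean on these libraries where they do the work, as an engineer would, in place of code of your own. Each camera call takes 0.05 s, during which the arm holds its last target.

### The job

The bench dust extractor is due for a new filter: lift the flap on its top and leave it standing open, draw out the filter cartridge hidden beneath it, and present the cartridge to the hands-free code reader so that it can be logged. Hold it upright in the air with the code plate on its back facing the reader's window squarely, centred on the window and about 8 cm away from it. Finish while still holding it there, touching neither extractor nor reader with it, and do not push or knock over the beaker and the white jar.

Things in the scene. Friction and masses are not known exactly. Their poses are not given: they have to be found in the camera images.
- extractor: dust extractor: white box fixed on the bench, 200 mm deep, 170 wide, 148 high, origin under it, 90 mm behind its front grille; x to its back, y left, z up. Filter chamber under the grey flap: x -84 to -6 mm, y -50 to 50 mm, floor at z 20 mm, walls up to z 148 mm, open at the top once the flap is up. Behind it a closed fan housing. The dial and rocker on its front are not needed.
- flap (a joint): hinge of the extractor's top flap, rad: 0 shut, 1.92 fully open, leaning back on its stop. The hinge is stiff: the flap stays at any angle where it is left and needs about 2 to 3 N at its bar. It may start up to 0.15 ajar.
- flap_hinge (a point): middle of the flap's hinge line, fixed to the extractor, with the extractor's axes: 6 mm in front of the extractor's origin and 152 mm above the bench. The flap, 84 x 124 x 5 mm, reaches 88 mm forward from this line; its front edge swings up and back.
- flap_bar (a point): middle of the round steel grab bar on the flap: 9 mm thick, 56 mm long between its bent ends, parallel to the hinge line, its axis 35 mm above the flap's mid-plane (28 mm clear beneath it). With the flap shut it is 72 mm in front of and 35 mm above the hinge line, and circles that line as the flap turns. Axes turn with the flap.
- cartridge_mid (a point): centre, half-way up, of the loose filter cartridge (about 120 g): upright grey plastic frame with white pleats, 10 mm thick (x), 96 wide (y), 94 high, plus a tab on top: 124 high in all, this point 62 mm above its underside. It starts upright in the chamber, underside 20 mm above the bench, 42 mm in front of the hinge line, in guides with 1 to 2 mm play that end 105 mm above the bench.
- cartridge_tab (a point): centre of the pull tab on the middle of the cartridge's top edge: 8 mm thick (x), 24 wide (y), 30 high; 47 mm above the cartridge's centre. At the start the tab's top is 4 mm below the extractor's deck. x points from the plain face (towards the grille) to the cartridge's back, the code face; z up.
- cartridge_code (a point): centre of the square code plate (28 mm, white with a black dot pattern) on the cartridge's back, the face towards the hinge: 5 mm behind the mid-plane, 30 mm below the tab's centre. x points straight out of the code face, z up.
- reader_window (a point): centre of the upright window of the code reader: a grey head 74 mm wide, 84 high, 50 deep with a black front, on a thin stem and a round black foot 100 mm across, fixed on the bench. Window centre 158 mm above the bench. x points into the reader: the window looks along -x, roughly to the robot's side; z up. The code is read with its own x axis along this x axis.
- beaker_mid (a point): middle of an empty loose glass beaker, 55 mm across, 68 mm high, a bystander
- white_jar_mid (a point): middle of a loose white reagent jar with a black cap, 48 mm across, 92 mm high, a bystander
Not all that is in view belongs to the job. Of the things that look like the part that bears reader_window, the largest one is meant.

How it is judged (in metres and radians):
On the way, in this order (a step that is already met when the one before it is completed fails the run):
1. the flap is lifted well open with the cartridge still in its slot (value of joint flap above 1.35 rad and z of cartridge_tab in the frame of flap_hinge below 0.03 m), for 0.2 s.
2. the cartridge is drawn right out of the chamber, held by the gripper (z of cartridge_tab in the frame of flap_hinge above 0.11 m and contact force between cartridge and the fingers above 0.5 N), for 0.2 s.
At the end, for the whole second after the job is handed in: The gripper holds the cartridge still and upright (within 17 degrees) with its code facing the reader window: 5 to 11 cm away, within 25 mm of the window's centre sideways and in height, square within 15 degrees, touching neither extractor nor reader; the flap still stands open (at least 1.35 rad) (value of joint flap above 1.35 rad and x of reader_window in the frame of cartridge_code between 0.05 and 0.11 m and x of cartridge_code in the frame of reader_window below -0.045 m and y of cartridge_code in the frame of reader_window between -0.025 and 0.025 m and z of cartridge_code in the frame of reader_window between -0.025 and 0.025 m and angle between the x axis of cartridge_code and the x axis of reader_window, either way round below 0.26 rad and angle between cartridge_code's own z axis and vertical below 0.3 rad and contact force between cartridge and the fingers above 0.5 N and contact force between cartridge and extractor below 0.1 N and contact force between cartridge and reader below 0.1 N and linear speed of cartridge below 0.03 m/s); the arm keeps its last pose, push and grip.
It fails at once if the beaker is pushed or knocked over (distance of beaker_mid from where it was at the start of the episode above 0.03 m or angle between beaker_mid's own z axis and vertical above 0.5 rad).
It fails at once if the white jar is pushed or knocked over (distance of white_jar_mid from where it was at the start of the episode above 0.03 m or angle between white_jar_mid's own z axis and vertical above 0.5 rad).
It also fails if it takes over 58 s, if anything falls off the work surface, if the arm or the gripper's body presses on something with over 40 N, if the wrist force passes 120 N, or if a joint passes its speed limit or range.

## Working session

There is one attempt and no reset: what is moved stays moved. The work goes in short steps, Python scripts to look and compute and a tool call to move; the robot and the scene stay as the last step left them, time stands still between calls to the robot, and variables do not carry over. Pictures are saved under pics/ and viewed, and the job is handed in when it is done.

Besides the shell and the picture viewer there is one more tool, called after "Request:" in YAML: its name, and indented under it one key for each argument. arm_command: Moves the arm, as the interface text tells. Its arguments: {"type":"object","properties":{"moves":{"type":"array"}},"required":["moves"]}

```bash
ls; mkdir -p pics; cat > h.py <<'E'
import numpy as np, cv2
from plant import bot
from scipy.spatial.transform import Rotation as R
E
python3 - <<'E'
from h import *
o=bot.get_obs();print(o)
for n in ["scene","side","wrist"]:
    c=bot.capture(n); cv2.imwrite(f"pics/{n}0.png",c["frame"])
    print(n,{k:(v.tolist() if hasattr(v,'tolist') else v) for k,v in c.items() if k!="frame"})
    np.savez(f"{n}0.npz",**c)
E
```

```text
pics
{'time': 0.0, 'joint_positions': array([ 1.08600960e+00,  3.42699638e-01,  1.52503285e+00, -1.10287609e-05,
        1.27539889e+00, -1.45978157e-01]), 'dq': array([ 0.00112634, -0.00049373,  0.00126815, -0.00055489, -0.00130212,
        0.0013729 ]), 'tau': array([-3.04554296e-04, -4.31236446e+01, -2.44223696e+01,  7.18862540e-02,
        5.56028215e-02, -1.12452753e-04]), 'tool_pos': array([174.39250201, 495.03605024, 404.05121279]), 'tcp_rot': array([-1.70992076,  1.56925757, -2.04872611]), 'contact_force': array([ 0.28597909, -0.44343918, -0.53243019]), 'moment': array([0.031128  , 0.03505924, 0.0187998 ]), 'grip_width': 91.82073788948617}
scene {'K': [[445.26421885642657, 0.0, 280.98065688409514], [0.0, 445.26421885642657, 213.23899307757995], [0.0, 0.0, 1.0]], 'origin': [345.50717133706775, 710.6457864698707, 831.4228097758069], 'orientation': [-2.505519188123728, 0.006545226694008255, -2.787994542867884]}
side {'K': [[441.5087460668205, 0.0, 279.03708546732634], [0.0, 441.5087460668205, 213.15798411516965], [0.0, 0.0, 1.0]], 'origin': [630.6562482903084, 732.8311639345669, 844.2619160767881], 'orientation': [-2.511925827705826, -0.002657762107186601, 2.981854011170452]}
wrist {'K': [[355.23321849006675, 0.0, 283.0198755013438], [0.0, 355.23321849006675, 207.7194230047343], [0.0, 0.0, 1.0]], 'T_tool_cam': [[6.223074814099176e-05, -0.3114302565201387, 0.9502690100445944, 20.149291015592762], [0.9999999498213983, 0.00031455271450070194, 3.760039227839438e-05, 0.0642789929674592], [-0.00031061959642803753, 0.9502689600215244, 0.3114302604678548, -84.95819340013153], [0.0, 0.0, 0.0, 1.0]]}
```

View pics/scene0.png

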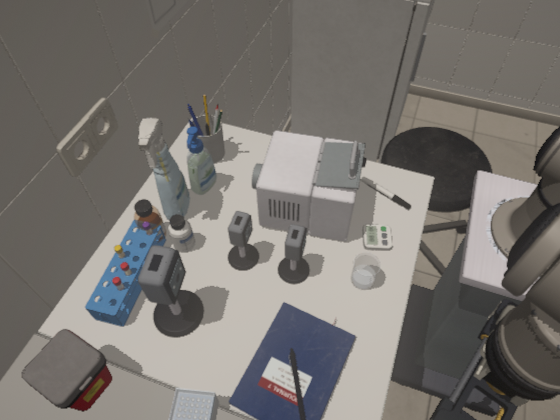

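View pics/side0.png

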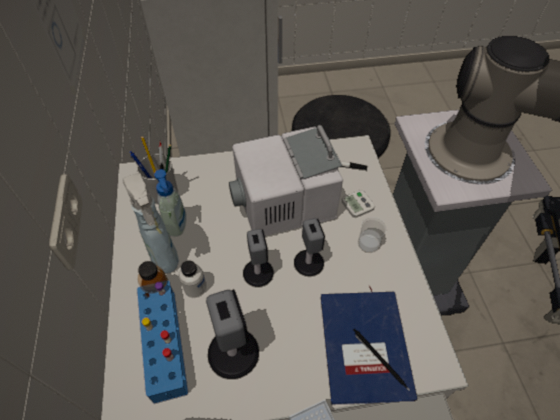

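View pics/wrist0.png

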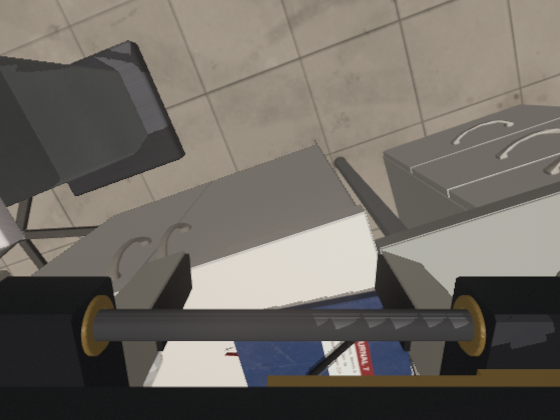

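```bash
python3 - <<'E'
from h import *
s=np.load("scene0.npz")["frame"];d=np.load("side0.npz")["frame"]
def crop(im,x0,y0,w,h,k,n): cv2.imwrite(f"pics/{n}.png",cv2.resize(im[y0:y0+h,x0:x0+w],None,fx=k,fy=k,interpolation=cv2.INTER_CUBIC))
crop(s,240,120,160,120,5,"s_ext");crop(d,220,115,160,120,5,"d_ext")
crop(s,120,200,200,140,4,"s_rd");crop(d,130,215,200,160,3.7,"d_rd")
E
```

```text
(no output)
```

View pics/s_ext.png

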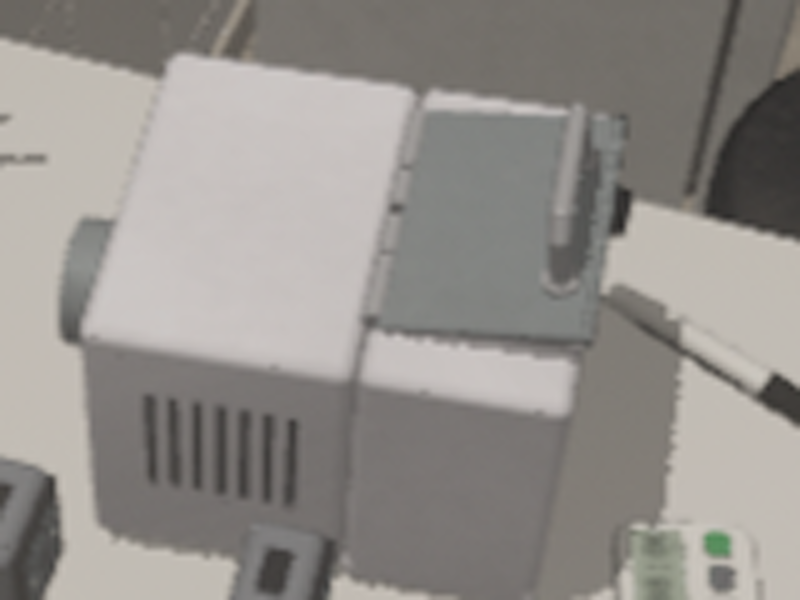

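View pics/d_ext.png

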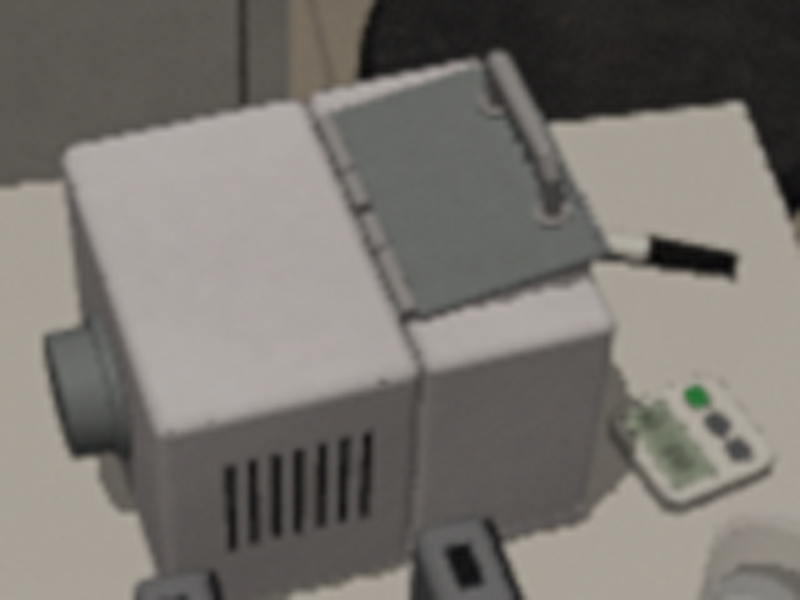

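View pics/s_rd.png

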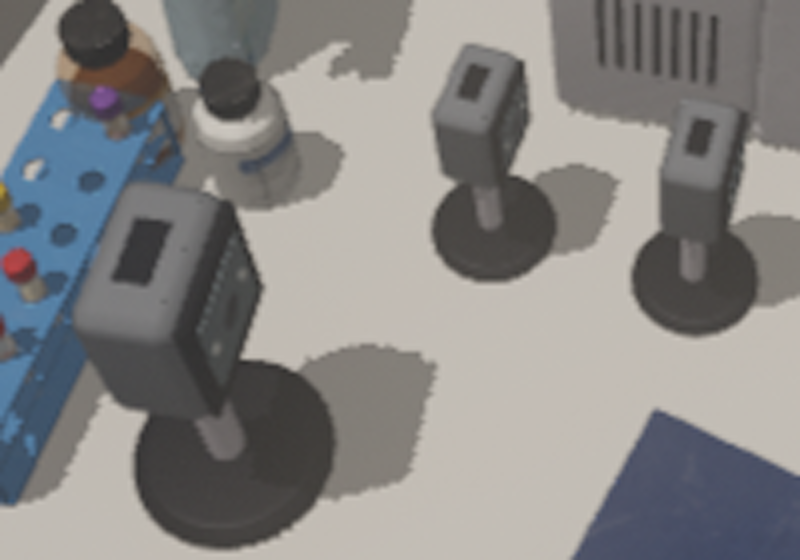

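View pics/d_rd.png

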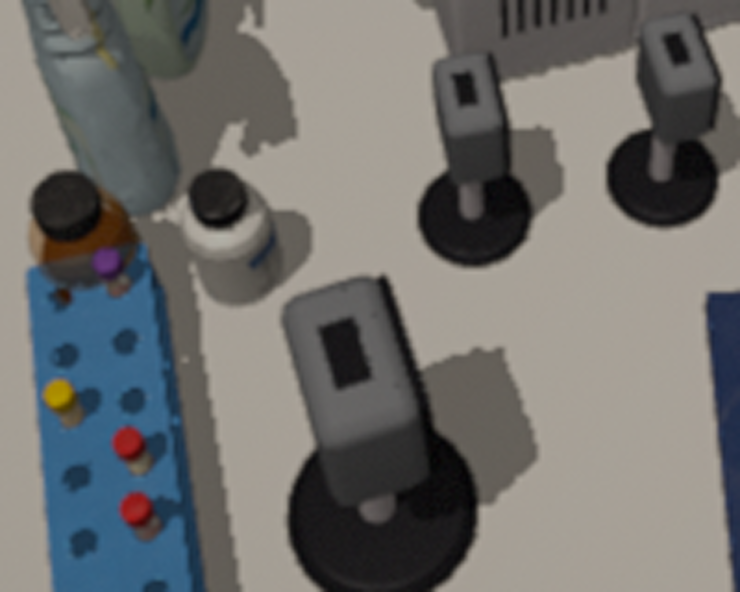

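```bash
cat >> h.py <<'E'
from scipy.optimize import least_squares
cams={n:np.load(f"{n}0.npz") for n in ("scene","side")}
def proj(n,P):
    c=cams[n];M=R.from_euler('xyz',c["orientation"]).as_matrix()
    q=(np.asarray(P,float)-c["origin"])@M; q=q@c["K"].T
    return q[:,:2]/q[:,2:]
def T(p,P):
    P=np.asarray(P,float);c,s=np.cos(p[2]),np.sin(p[2])
    return np.c_[p[0]+c*P[:,0]-s*P[:,1],p[1]+s*P[:,0]+c*P[:,1],P[:,2]]
def fit(obs,p0):
    # obs: dict cam->list of (X,Y,Z,u,v)
    f=lambda p:np.concatenate([(proj(n,T(p,np.array(o)[:,:3]))-np.array(o)[:,3:]).ravel() for n,o in obs.items()])
    r=least_squares(f,p0,loss='soft_l1');return r.x,f(r.x).reshape(-1,2)
E
python3 - <<'E'
from h import *
def un(l,k,x0,y0): return [(a,b,c,(u+.5)/k-.5+x0,(v+.5)/k-.5+y0) for a,b,c,u,v in l]
ext={"scene":un([(110,85,148,84,338),(-90,85,148,577,414),(110,-85,148,168,54),(-90,85,0,535,600),(110,85,0,103,530)],5,240,120),
"side":un([(110,85,148,160,434),(-90,85,148,615,327),(110,-85,148,66,152)],5,220,115)}
p,r=fit(ext,[500,300,0]);print("ext",p,r.round(1).tolist())
for n,(x0,y0) in (("scene",(240,120)),("side",(220,115))):
  for a in (0,.1):
    q=[]
    for y in (-28,28): q.append([-6-72*np.cos(a)+35*np.sin(a),y,152+35*np.cos(a)+72*np.sin(a)])
    for y in (-62,62): q.append([-6-88*np.cos(a),y,152+88*np.sin(a)])
    for y in (-62,62): q.append([-6,y,152])
    print(n,a,((proj(n,T(p,q))-[x0,y0])*5).round().tolist())
rd={"scene":un([(0,-37,200,228,202),(0,37,200,185,340),(50,37,200,80,322),(50,-37,200,130,187),(0,37,116,216,412),(0,-37,116,262,287),(25,0,10,235,450)],4,120,200),
"side":un([(0,-37,200,383,282),(0,37,200,422,413),(50,37,200,322,442),(50,-37,200,286,305),(0,37,116,428,480),(50,37,116,337,502),(25,0,10,382,510)],3.7,130,215)}
p,r=fit(rd,[700,400,0]);print("rd",p,r.round(1).tolist())
b={"scene":[(0,0,0,364,280)],"side":[(0,0,0,370,243)]}
print("beaker",fit(b,[500,500,0])[0])
b={"scene":[(0,0,0,186,244)],"side":[(0,0,0,193,288)]}
print("jar",fit(b,[500,500,0])[0])
E
```

```text
ext [4.99729972e+02 9.44397161e+01 1.48448580e-01] [[-1.4, -0.4], [0.2, 0.1], [0.0, -1.4], [0.0, 4.0], [-1.7, 3.1], [0.7, -0.2], [2.8, -1.9], [-1.2, -2.0]]
scene 0 [[588.0, 132.0], [574.0, 233.0], [624.0, 140.0], [594.0, 362.0], [418.0, 111.0], [372.0, 328.0]]
scene 0.1 [[581.0, 118.0], [566.0, 219.0], [626.0, 125.0], [596.0, 348.0], [418.0, 111.0], [372.0, 328.0]]
side 0 [[510.0, 71.0], [558.0, 161.0], [510.0, 71.0], [616.0, 267.0], [324.0, 112.0], [418.0, 315.0]]
side 0.1 [[503.0, 60.0], [551.0, 151.0], [510.0, 56.0], [617.0, 253.0], [324.0, 112.0], [418.0, 315.0]]
rd [642.99777739 434.77901958  63.0150559 ] [[0.9, -3.8], [-2.6, 1.0], [-6.5, 0.8], [-3.1, -4.2], [0.3, 5.5], [1.3, -0.5], [-0.1, -0.5], [0.2, -6.6], [3.3, -0.6], [-1.6, 2.2], [-3.8, -3.3], [4.4, 0.5], [0.2, 4.5], [1.4, -2.0]]
beaker [340.71109068 240.04049087   0.        ]
jar [737.61624327 289.41480606   0.        ]
```

```bash
cat > fit2.py <<'E'
from h import *
def un(l,k,x0,y0): return [(a,b,c,(u+.5)/k-.5+x0,(v+.5)/k-.5+y0) for a,b,c,u,v in l]
rd={"scene":un([(0,-37,42,228,202),(0,37,42,185,340),(50,37,42,80,322),(50,-37,42,130,187),(0,37,-42,216,412),(0,-37,-42,262,287)],4,120,200),
"side":un([(0,-37,42,383,282),(0,37,42,422,413),(50,37,42,322,442),(50,-37,42,286,305),(0,37,-42,428,480),(50,37,-42,337,502)],3.7,130,215)}
def f(p):
    out=[]
    for n,o in rd.items():
        o=np.array(o);P=o[:,:3]*[p[4],p[5],p[6]]+[0,0,p[3]]
        out.append((proj(n,T(p,P))-o[:,3:]).ravel())
    return np.concatenate(out+[(np.array(p[4:])-1)*30])
for s in (0,):
    r=least_squares(f,[643,434,.18,158,1,1,1],loss='soft_l1');print(r.x,r.fun[:-3].reshape(-1,2).round(1).tolist())
p=r.x
def draw(n,P,im):
    for q in proj(n,P): cv2.circle(im,tuple(int(round(x*4)) for x in q),3,(0,0,255),-1)
for n,(x0,y0) in (("scene",(120,200)),("side",(170,260))):
    im=cv2.resize(cams[n]["frame"],None,fx=4,fy=4,interpolation=cv2.INTER_CUBIC)
    for pp,col in (([643,434.8,.183],(0,0,255)),):
        P=[(x,y,z) for x in (0,50) for y in (-37,37) for z in (116,200)]
        draw(n,T(pp,P),im)
    cv2.imwrite(f"pics/rdov_{n}.png",im[y0*4:y0*4+560,x0*4:x0*4+560])
E
python3 fit2.py
```

```text
[6.47131181e+02 4.31647631e+02 1.71786972e-01 1.48513719e+02
 8.78664289e-01 8.88479545e-01 8.97303828e-01] [[0.7, 0.4], [-1.5, 0.2], [-1.0, 0.4], [0.6, 0.3], [0.1, 2.2], [0.1, 0.8], [-0.9, -2.0], [-0.1, -1.1], [-0.6, -0.0], [-0.9, -0.2], [1.0, -2.1], [0.4, 0.3]]
```

View pics/rdov_scene.png

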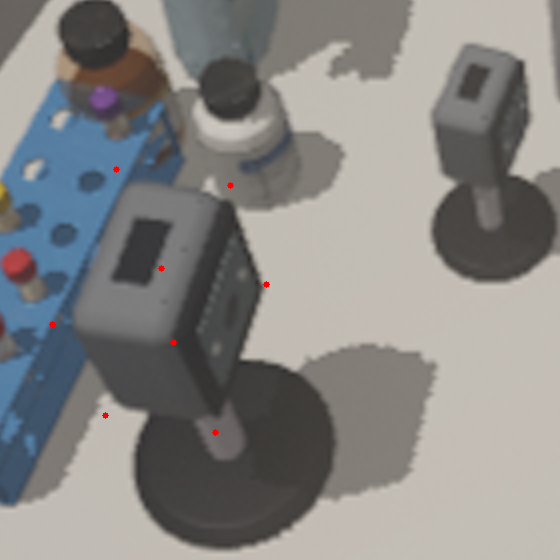

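View pics/rdov_side.png

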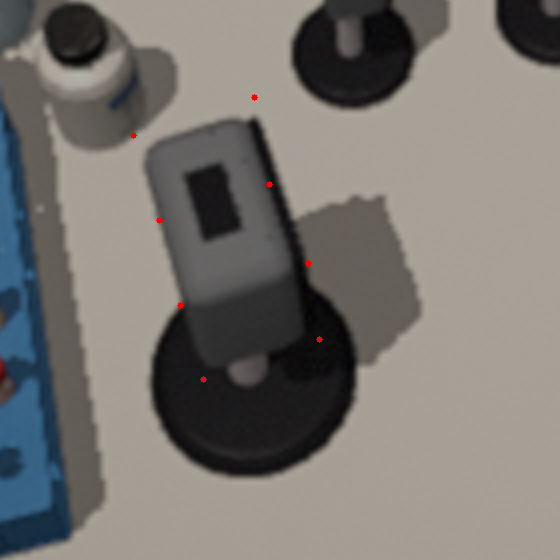

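```bash
python3 - <<'E'
from h import *
b={"scene":[(0,0,8,120+235/4,200+454/4)],"side":[(0,0,8,170+253/4,260+378/4)]}
p,r=fit(b,[650,430,0]);print("foot",p,r)
exec(open('fit2.py').read().split("def f(p)")[0])
def f(p,full=False):
    out=[]
    for n,o in rd.items():
        o=np.array(o);P=o[:,:3].copy();P[:,1]*=33/37;P[:,2]*=38/42;P[:,0]=np.where(P[:,0]>0,46,1)
        P[:,2]+=p[3]
        out.append((proj(n,T(p,P))-o[:,3:]).ravel())
    return np.concatenate(out)
r=least_squares(f,[643,434,.18,158],loss='soft_l1');print(r.x,r.fun.reshape(-1,2).round(1).tolist())
r=least_squares(lambda q:f([*q,158]),[643,434,.18],loss='soft_l1');print(r.x,r.fun.reshape(-1,2).round(1).tolist())
ext={"scene":un([(106,81,147,90,335),(-86,81,147,570,410),(106,-81,147,172,60)],5,240,120),
"side":un([(106,81,147,162,430),(-86,81,147,610,328),(106,-81,147,70,155)],5,220,115)}
L={"scene":un([(72,-28,35,578,112),(72,28,35,562,232),(88,62,0,592,342),(0,62,0,372,322),(0,-62,0,425,108)],5,240,120),
"side":un([(72,-28,35,498,58),(72,28,35,550,168),(88,62,0,603,257),(0,-62,0,325,112),(0,62,0,415,317)],5,220,115)}
def g(p):
    out=[];a=p[3]
    for n in ext:
        o=np.array(ext[n]);out.append((proj(n,T(p,o[:,:3]))-o[:,3:]).ravel())
        o=np.array(L[n]);P=np.c_[-6-o[:,0]*np.cos(a)+o[:,2]*np.sin(a),o[:,1],152+o[:,2]*np.cos(a)+o[:,0]*np.sin(a)]
        out.append((proj(n,T(p,P))-o[:,3:]).ravel())
    return np.concatenate(out)
r=least_squares(g,[500,94,.15,.1],loss='soft_l1');print("ext",r.x,r.fun.reshape(-1,2).round(1).tolist())
E
```

```text
foot [668.87265951 443.88849402   0.        ] [[-1.95448786  0.36403159]
 [ 0.6374642  -1.19334521]]
[6.45754554e+02 4.31294525e+02 1.71895974e-01 1.48212725e+02] [[1.0, 0.3], [-1.2, 0.2], [-1.4, 0.3], [0.3, 0.1], [0.4, 2.4], [0.5, 0.9], [-0.7, -2.2], [0.1, -1.1], [-1.0, 0.1], [-1.3, -0.2], [1.3, -2.0], [0.1, 0.6]]
[6.43407046e+02 4.35631320e+02 1.61016780e-01] [[0.1, -0.2], [-2.8, 0.1], [-3.3, -0.2], [-0.9, -0.7], [-0.9, 2.6], [-0.3, 0.7], [0.8, -2.8], [1.3, -1.1], [-0.3, 0.0], [-0.3, -1.0], [2.4, -1.7], [0.8, 0.7]]
ext [5.01067748e+02 9.52014082e+01 1.46534125e-01 1.21895323e-01] [[-1.0, -0.7], [-1.2, -0.6], [0.0, -0.8], [-0.1, 1.2], [-0.0, -2.6], [0.3, 1.1], [-0.4, 1.7], [-1.6, 1.1], [1.0, -0.8], [0.6, -2.3], [-0.3, -1.2], [0.5, 0.8], [-0.3, -3.1], [2.7, -0.5], [-0.3, 0.8], [0.3, 0.5]]
```

```bash
python3 - <<'E'
from h import *
o=bot.get_obs();print(R.from_euler('xyz',o["tcp_rot"]).as_matrix().round(3))
for nm,a,b in (("smallA foot",(243,256),(258,272)),("smallB foot",(294,268),(309,263))):
    print(nm,fit({"scene":[(0,0,5,*a)],"side":[(0,0,5,*b)]},[500,300,0]))
# tops, free z
def tri(a,b):
    f=lambda p:np.r_[proj("scene",[p])[0]-a,proj("side",[p])[0]-b]
    r=least_squares(f,[550,300,100]);return r.x.round(),r.fun.round(1)
print(tri((239,220),(256,239)),tri((295,233.5),(313,228)))
print("big",tri((120+142/4,200+250/4),(170+212/4,260+202/4)))
E
```

```text
[[-0.001  0.332  0.943]
 [-0.001  0.943 -0.332]
 [-1.    -0.001 -0.   ]]
smallA foot (array([599.87363711, 275.90962213,   0.        ]), array([[-0.37373441,  0.06768977],
       [ 0.27653903, -0.26822272]]))
smallB foot (array([486.84032849, 267.84658887,   0.        ]), array([[-0.63936162,  0.77316158],
       [ 0.22491155, -1.75248519]]))
(array([599., 271., 130.]), array([-0.2,  0.8, -0.1, -0.8])) (array([487., 266., 134.]), array([-0.2,  0.7, -0.1, -0.7]))
big (array([670., 438., 196.]), array([-0.2,  0.7, -0.1, -0.6]))
```

```bash
cat >> h.py <<'E'
EXT=(501.1,95.2,.1465)
def e2w(x,y,z,p=None):
    return T(p or EXT,[(x,y,z)])[0]
def bar(a): return (-6-72*np.cos(a)+35*np.sin(a),0,152+35*np.cos(a)+72*np.sin(a))
def goto(g,yaw):  # grasp point target world mm, yaw of tool y axis deg -> row
    o=bot.get_obs();M=R.from_euler('xyz',o["tcp_rot"]).as_matrix()
    d=np.array(g)+[0,0,159]-o["tool_pos"]
    cur=np.degrees(np.arctan2(M[1,1],M[0,1]))
    print("t",round(o["time"],2),"row cm/deg",(M.T@d/10).round(2),round(-((yaw-cur+180)%360-180),1))
def shot(n,name):
    o=bot.get_obs();c=bot.capture(n);cv2.imwrite(f"pics/{name}.png",c["frame"])
    np.savez(f"{name}.npz",pos=o["tool_pos"],rot=o["tcp_rot"],**c)
def wproj(name,P):
    c=np.load(name+".npz");M=R.from_euler('xyz',c["rot"]).as_matrix()
    q=(np.asarray(P,float)-c["pos"])@M; t=c["T_tool_cam"]; q=(q-t[:3,3])@t[:3,:3]; q=q@c["K"].T
    return q[:,:2]/q[:,2:]
E
python3 -c "
from h import *
b=e2w(*bar(.122));print(b);goto(b+[0,0,105],8.4)"
```

```text
[428.67874771  84.51372644 195.50207894]
t 0.15 row cm/deg [ -5.5  -30.28  37.62] 62.2
```

Request:
arm_command:
  moves:
    - [-5.5, -30.3, 37.6, 62.2, 1]
    - [-5.5, -30.3, 37.6, 62.2, 1]
    - [-5.5, -30.3, 37.6, 62.2, 1]
    - [-5.5, -30.3, 37.6, 62.2, 1]
    - [-5.5, -30.3, 37.6, 62.2, 1]
    - [-5.5, -30.3, 37.6, 62.2, 1]
    - [-5.5, -30.3, 37.6, 62.2, 1]
    - [-5.5, -30.3, 37.6, 62.2, 1]
    - [-5.5, -30.3, 37.6, 62.2, 0.7]
    - [-5.5, -30.3, 37.6, 62.2, 0.5]

```text
time: 1.15
tool_pos: [429.4, 81.8, 459.8]
tcp_rot: [-0.119, 1.569, -1.545]
contact_force: [1.1, 0.7, 0.2]
grip_width: 80.3
```

Request:
arm_command:
  moves:
    - [0, 0, 0, 0, 0.5]
    - [0, 0, 0, 0, 0.5]

```text
time: 1.35
tool_pos: [429.4, 81.3, 459.4]
tcp_rot: [-0.951, 1.569, -2.38]
contact_force: [-0.4, 0.3, 0.2]
grip_width: 64.0
```

```bash
python3 -c "
from h import *
b=e2w(*bar(.122));goto(b+[0,0,105],8.4)
shot('wrist','w1');shot('scene','s1')
P=[e2w(bar(.122)[0],y,bar(.122)[2]) for y in(-28,0,28)]
print(wproj('w1',P).round());im=cv2.imread('pics/w1.png')
for q in wproj('w1',P): cv2.circle(im,tuple(int(x) for x in q.round()),3,(0,0,255),-1)
cv2.imwrite('pics/w1o.png',im)
"
```

```text
t 1.35 row cm/deg [-0.01 -0.03 -0.33] -0.2
[[283. 245.]
 [283. 210.]
 [283. 172.]]
```

View pics/w1o.png

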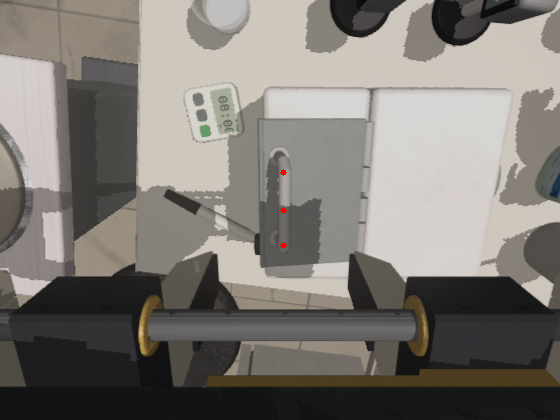

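View pics/s1.png

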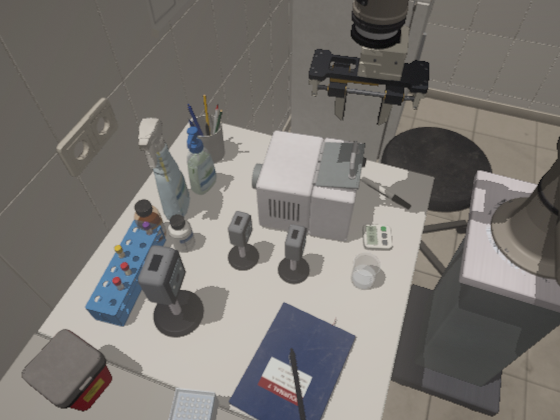

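Request:
arm_command:
  moves:
    - [4.5, 0.1, -0.5, 0, 0.5]
    - [8, 0.1, -0.5, 0, 0.5]
    - [9.9, 0.1, -0.5, 0, 0.4]
    - [9.9, 0.1, -0.5, 0, 0.3]
    - [9.9, 0.1, -0.5, 0, 0.2]
    - [9.9, 0.1, -0.5, 0, 0.1]
    - [9.9, 0.1, -0.5, 0, 0.02]
    - [9.9, 0.1, -0.5, 0, 0.0]
    - [9.9, 0.1, -0.5, 0, 0.0]
    - [9.9, 0.1, -0.5, 0, 0.0]

```text
time: 2.45
tool_pos: [428.7, 87.6, 360.8]
tcp_rot: [-1.246, 1.57, -2.672]
contact_force: [-2.9, 1.3, 3.5]
grip_width: 7.9
```

```bash
python3 -c "
from h import *
print(bot.get_obs());shot('wrist','w2')"
```

```text
{'time': 2.45, 'joint_positions': array([ 2.62685216e-02,  2.28772183e-01,  1.81730591e+00, -6.23480295e-04,
        1.09668224e+00, -1.18454604e-01]), 'dq': array([-1.87519144e-04,  3.19092887e-03,  2.26643748e-03,  9.28496731e-05,
        1.80569667e-05, -8.03618949e-04]), 'tau': array([ -0.74139817, -33.31645131, -22.55872965,  -0.31565733,
        -0.82928846,  -0.04192949]), 'tool_pos': array([428.72882562,  87.6132995 , 360.78346458]), 'tcp_rot': array([-1.24601807,  1.56950366, -2.6718063 ]), 'contact_force': array([-2.90666481,  1.25567392,  3.54518502]), 'moment': array([ 0.1275886 ,  0.51702845, -0.0362549 ]), 'grip_width': 7.94929513025262}
```

View pics/w2.png

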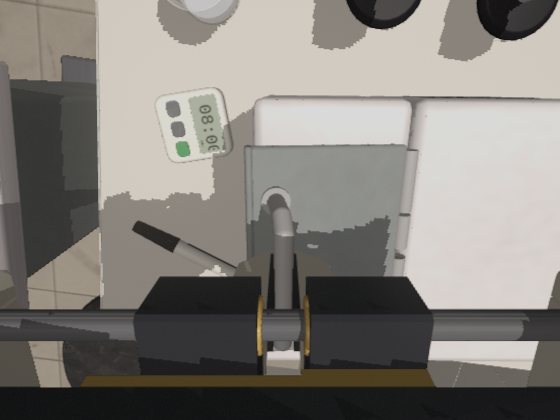

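```bash
python3 -c "
from h import *
b0=np.array(bar(.122))
for a in np.linspace(.2,1.9,18):
    d=(np.array(bar(a))-b0)/10; print(round(a,2),(-d[2]).round(2),d[0].round(2))
o=bot.get_obs();M=R.from_euler('xyz',o['tcp_rot']).as_matrix();print(M.round(3),EXT)
"
```

```text
0.2 -0.51 0.36
0.3 -1.12 0.88
0.4 -1.68 1.45
0.5 -2.17 2.08
0.6 -2.6 2.75
0.7 -2.97 3.47
0.8 -3.25 4.22
0.9 -3.47 4.99
1.0 -3.6 5.78
1.1 -3.65 6.57
1.2 -3.63 7.37
1.3 -3.52 8.17
1.4 -3.34 8.95
1.5 -3.08 9.7
1.6 -2.74 10.43
1.7 -2.34 11.12
1.8 -1.87 11.76
1.9 -1.33 12.36
[[-0.001  0.989  0.145]
 [-0.001  0.145 -0.989]
 [-1.    -0.001  0.   ]] (501.1, 95.2, 0.1465)
```

Request:
arm_command:
  moves:
    - [-0.5, 0.4, 0, 0, 0]
    - [-1.1, 0.9, 0, 0, 0]
    - [-1.7, 1.45, 0, 0, 0]
    - [-2.2, 2.1, 0, 0, 0]
    - [-2.6, 2.75, 0, 0, 0]
    - [-3.0, 3.5, 0, 0, 0]
    - [-3.25, 4.2, 0, 0, 0]
    - [-3.5, 5.0, 0, 0, 0]
    - [-3.6, 5.8, 0, 0, 0]
    - [-3.65, 6.6, 0, 0, 0]

```text
time: 3.5
tool_pos: [494.9, 96.8, 398.2]
tcp_rot: [-0.154, 1.569, -1.58]
contact_force: [-4.4, -3.5, 1.1]
grip_width: 7.9
```

```bash
python3 -c "
from h import *
print(bot.get_obs()['contact_force']);shot('wrist','w3');shot('scene','s3')"
```

```text
[-4.41262606 -3.51813241  1.1009258 ]
```

View pics/w3.png

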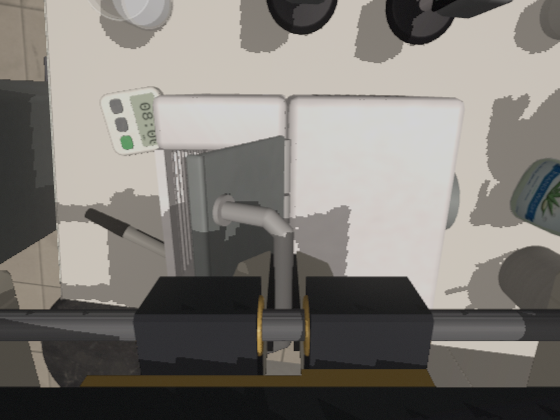

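Request:
arm_command:
  moves:
    - [0.0, 0.8, 0, 0, 0]
    - [0.1, 1.6, 0, 0, 0]
    - [0.3, 2.4, 0, 0, 0]
    - [0.55, 3.1, 0, 0, 0]
    - [0.9, 3.85, 0, 0, 0]
    - [1.3, 4.55, 0, 0, 0]
    - [1.75, 5.2, 0, 0, 0]
    - [2.05, 5.5, 0, 0, 0]
    - [2.05, 5.5, 0, 0, 0]

```text
time: 4.5
tool_pos: [550.7, 104.7, 377.1]
tcp_rot: [0.878, 1.568, -0.548]
contact_force: [-0.1, -4.9, -2.7]
grip_width: 7.9
```

```bash
python3 -c "
from h import *
o=bot.get_obs();print(o['contact_force'],o['tool_pos'],e2w(*bar(1.86)));shot('wrist','w4');shot('side','d4')"
```

```text
[-0.11564574 -4.89838381 -2.66036603] [550.7202305  104.66973456 377.11629062] [548.66507567 102.21856699 211.02831531]
```

View pics/w4.png

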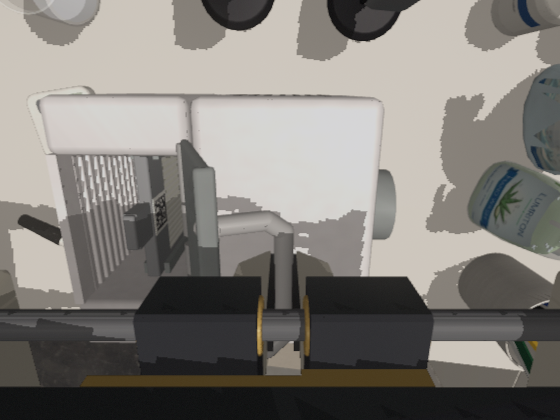

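View pics/d4.png

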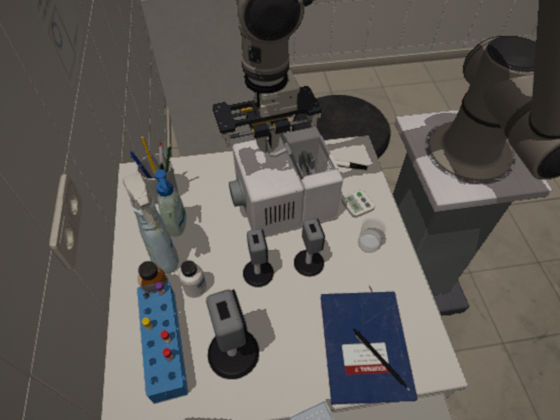

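Request:
arm_command:
  moves:
    - [0, 0, 0, 0, 0.14]
    - [0, 0, 0, 0, 0.15]
    - [0, 0, 0, 0, 0.15]
    - [-1, 0, 0, 0, 0.15]
    - [-3, 0, 0, 0, 0.15]
    - [-6, 0, 0, 0, 0.15]
    - [-10, 0, 0, 0, 0.15]
    - [-13, 0, 0, 0, 0.15]
    - [-13, 0, 0, 0, 0.3]

```text
time: 5.5
tool_pos: [549.6, 105.1, 513.4]
tcp_rot: [1.365, 1.558, -0.061]
contact_force: [0.2, -0.1, 0.3]
grip_width: 18.3
```

```bash
python3 -c "
from h import *
goto(e2w(-48,0,330),98.4);shot('scene','s5')"
```

```text
t 5.5 row cm/deg [ 2.31 -9.78  0.28] -90.1
```

View pics/s5.png

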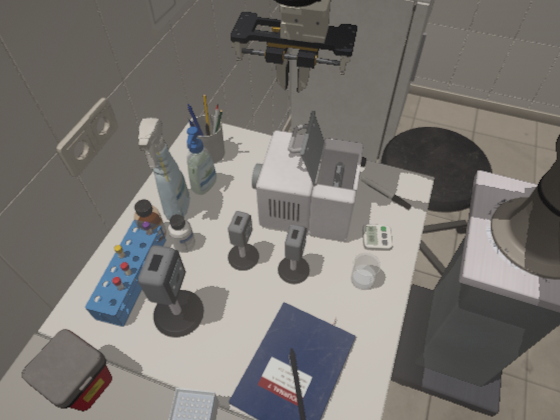

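Request:
arm_command:
  moves:
    - [0, -9.8, 0.3, -90, 0.5]
    - [0, -9.8, 0.3, -90, 0.5]
    - [0, -9.8, 0.3, -90, 0.5]
    - [0, -9.8, 0.3, -90, 0.5]
    - [0, -9.8, 0.3, -90, 0.5]
    - [0, -9.8, 0.3, -90, 0.5]
    - [0, -9.8, 0.3, -90, 0.5]
    - [0, -9.8, 0.3, -90, 0.5]
    - [0, -9.8, 0.3, -90, 0.5]
    - [0, -9.8, 0.3, -90, 0.5]

```text
time: 6.55
tool_pos: [452.9, 88.0, 508.7]
tcp_rot: [-0.266, 1.564, -0.186]
contact_force: [-0.4, 0.0, 0.4]
grip_width: 45.9
```

Request:
arm_command:
  moves:
    - [2, 0, 0, -1.5, 0.5]
    - [2, 0, 0, -1.5, 0.5]
    - [2, 0, 0, -1.5, 0.5]

```text
time: 6.85
tool_pos: [452.9, 88.0, 488.3]
tcp_rot: [-0.346, 1.566, -0.241]
contact_force: [0.1, -0.5, 0.0]
grip_width: 45.6
```

```bash
python3 -c "
from h import *
goto(e2w(-48,0,330),98.4);shot('wrist','w6');shot('scene','s6')
P=[e2w(-48+x,y,144) for x in(-4,4) for y in(-12,12)]
q=wproj('w6',P);print(q.round());im=cv2.imread('pics/w6.png')
im=cv2.resize(im,None,fx=1.4,fy=1.4)
for z in q: cv2.circle(im,tuple(int(x*1.4) for x in z.round()),2,(0,0,255),-1)
cv2.imwrite('pics/w6o.png',im)
P=[e2w(-48+x,y,144) for x in(-4,4) for y in(-12,12)]
q=proj('scene',P);print(q.round())
im=cv2.imread('pics/s6.png')[120:240,270:390];cv2.imwrite('pics/s6c.png',cv2.resize(im,None,fx=5,fy=5,interpolation=2))
"
```

```text
t 6.85 row cm/deg [-0.07  0.01  0.07] -2.4
[[271. 182.]
 [296. 181.]
 [271. 190.]
 [297. 189.]]
[[341. 165.]
 [339. 173.]
 [337. 164.]
 [336. 173.]]
```

View pics/w6o.png

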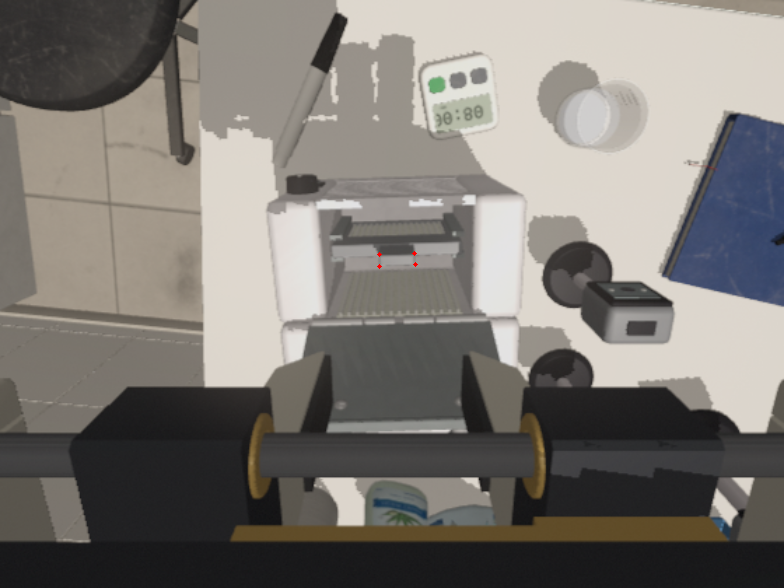

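View pics/s6c.png

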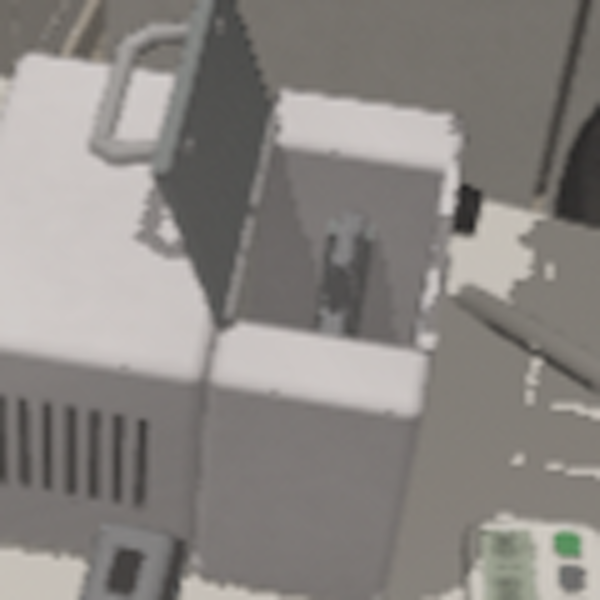

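```bash
python3 -c "
from h import *
im=cv2.imread('pics/w6.png')[115:245,180:390]
im=cv2.resize(im,None,fx=3.8,fy=3.8,interpolation=2)
cv2.imwrite('pics/w6c.png',im)
g=lambda P:((wproj('w6',P)-[180,115])*3.8).round().tolist()
print('deck opening',g([e2w(x,y,148) for x in(-84,-6) for y in(-50,50)]))
print('deck',g([e2w(x,y,148) for x in(-90,) for y in(-85,85)]))
print('tab',g([e2w(-48+x,y,144) for x in(-4,4) for y in(-12,12)]), 'top edge',g([e2w(-48,y,114) for y in (-48,48)]))
"
```

```text
deck opening [[177.0, 133.0], [599.0, 116.0], [205.0, 439.0], [597.0, 424.0]]
deck [[27.0, 114.0], [749.0, 84.0]]
tab [[345.0, 254.0], [442.0, 250.0], [346.0, 285.0], [443.0, 282.0]] top edge [[216.0, 246.0], [573.0, 232.0]]
```

View pics/w6c.png

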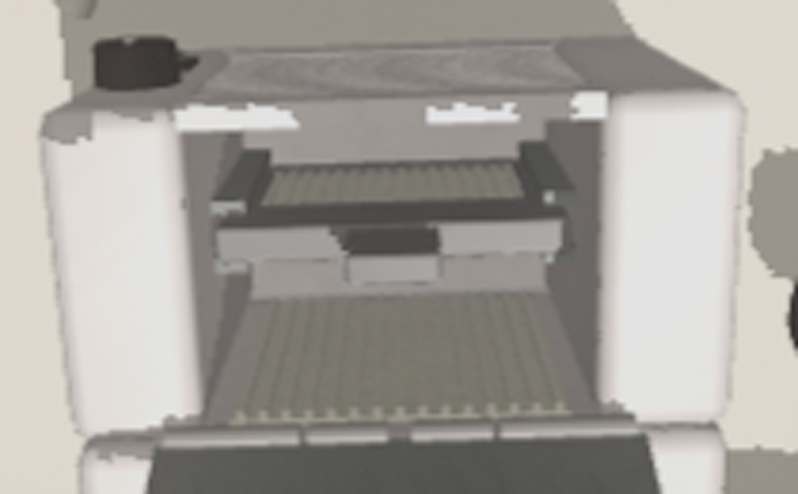

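Request:
arm_command:
  moves:
    - [5, 0, 0, -2.4, 0.42]
    - [9, 0, 0.1, -2.4, 0.42]
    - [12, 0, 0.1, -2.4, 0.42]
    - [14, 0, 0.1, -2.4, 0.42]
    - [16, 0, 0.1, -2.4, 0.42]
    - [17.5, 0, 0.1, -2.4, 0.42]
    - [18.5, 0, 0.1, -2.4, 0.42]
    - [18.5, 0, 0.1, -2.4, 0.42]

```text
time: 7.75
tool_pos: [455.3, 87.9, 303.6]
tcp_rot: [-0.362, 1.566, -0.215]
contact_force: [0.9, -0.3, 0.4]
grip_width: 38.6
```

```bash
python3 -c "
from h import *
print(bot.get_obs()['contact_force']);goto(e2w(-48,0,136),98.4);shot('wrist','w7');shot('scene','s7')"
```

```text
[ 0.91063923 -0.34849202  0.44167427]
t 7.75 row cm/deg [ 0.86  0.06 -0.16] 0.0
```

View pics/w7.png

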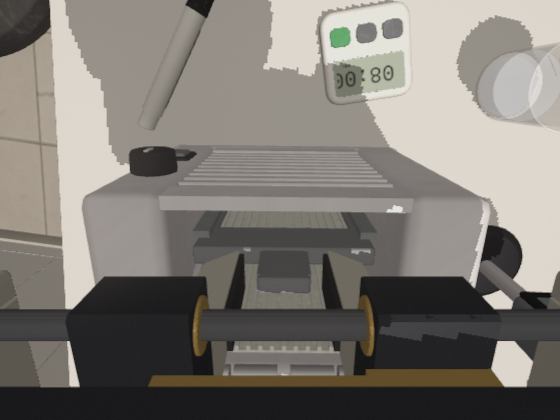

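View pics/s7.png

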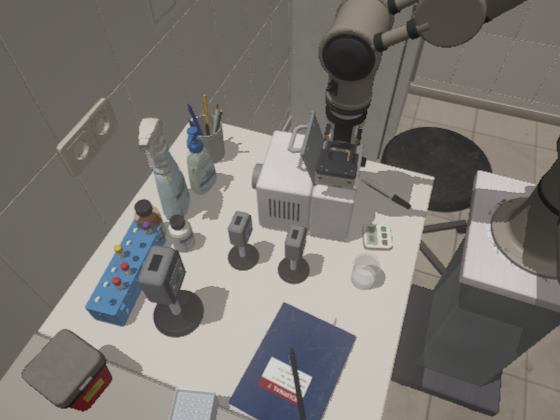

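Request:
arm_command:
  moves:
    - [0.8, 0.05, -0.1, 0, 0.42]
    - [0.8, 0.05, -0.1, 0, 0.3]
    - [0.8, 0.05, -0.1, 0, 0.15]
    - [0.8, 0.05, -0.1, 0, 0]
    - [0.8, 0.05, -0.1, 0, 0]
    - [0.8, 0.05, -0.1, 0, 0]
    - [0.8, 0.05, -0.1, 0, 0]
    - [0.8, 0.05, -0.1, 0, 0]

```text
time: 8.65
tool_pos: [454.7, 88.2, 297.0]
tcp_rot: [-0.284, 1.563, -0.136]
contact_force: [-0.2, 0.0, 0.9]
grip_width: 23.8
```

Request:
arm_command:
  moves:
    - [-1, 0, 0, 0, 0]
    - [-2.5, 0, 0, 0, 0]
    - [-4, 0, 0, 0, 0]
    - [-6, 0, 0, 0, 0]
    - [-8.5, 0, 0, 0, 0]
    - [-11, 0, 0, 0, 0]
    - [-14, 0, 0, 0, 0]
    - [-17, 0, 0, 0, 0]
    - [-19.5, 0, 0, 0, 0]
    - [-19.5, 0, 0, 0, 0]

```text
time: 9.65
tool_pos: [453.1, 88.5, 495.7]
tcp_rot: [-0.204, 1.556, -0.056]
contact_force: [0.8, 0.4, -2.0]
grip_width: 23.9
```

```bash
python3 -c "
from h import *
print(bot.get_obs()['contact_force']);shot('scene','s8');shot('side','d8')
rd=(644.5,434.5,.165)
g=T(rd,[(-85,0,158+17+13+0)])[0]; print(g)
goto(T(rd,[(-85,0,335)])[0],90+np.degrees(.165))"
```

```text
[ 0.75947256  0.42211583 -2.03784396]
[560.6544398  420.53855187 188.        ]
t 9.75 row cm/deg [-0.16 31.26 15.55] -1.0
```

View pics/s8.png

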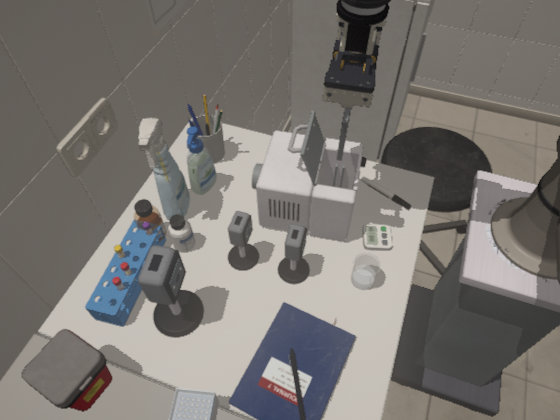

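View pics/d8.png

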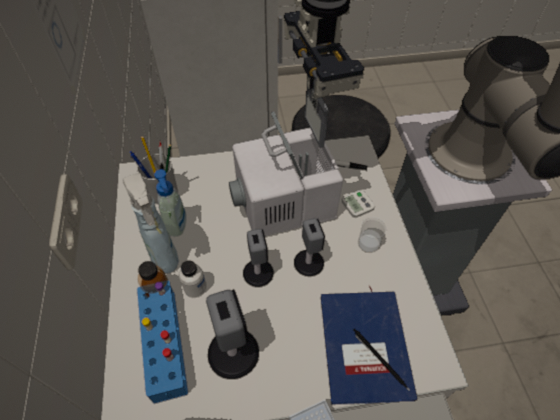

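Request:
arm_command:
  moves:
    - [0, 2, 0, 0, 0]
    - [0, 5, 0, 0, 0]
    - [0, 8.5, 0, 0, 0]
    - [0, 12, 0, 0, 0]
    - [0, 15.5, 0, 0, 0]
    - [0, 19, 0.5, 0, 0]
    - [0, 22, 2, -1, 0]
    - [0, 25, 4, -1, 0]
    - [0, 27, 5, -1, 0]
    - [0, 27, 5, -1, 0]

```text
time: 10.75
tool_pos: [463.0, 365.1, 488.4]
tcp_rot: [-0.78, 1.566, -0.612]
contact_force: [-1.1, -0.3, -1.2]
grip_width: 23.9
```

```bash
python3 -c "
from h import *
rd=(644.5,434.5,.165)
shot('scene','s9');shot('wrist','w9');shot('side','d9')
goto(T(rd,[(-100,0,230)])[0],90+np.degrees(.165))"
```

```text
t 10.9 row cm/deg [10.16  4.15  9.09] -0.0
```

View pics/s9.png

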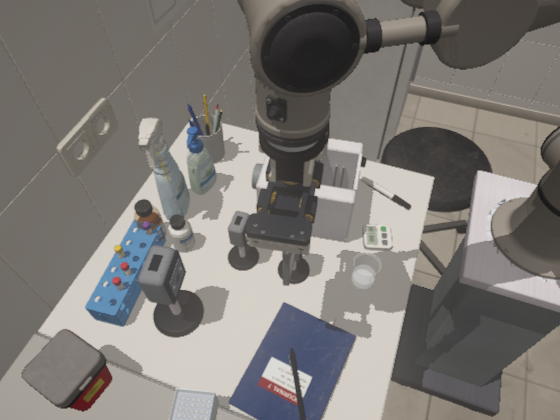

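View pics/d9.png

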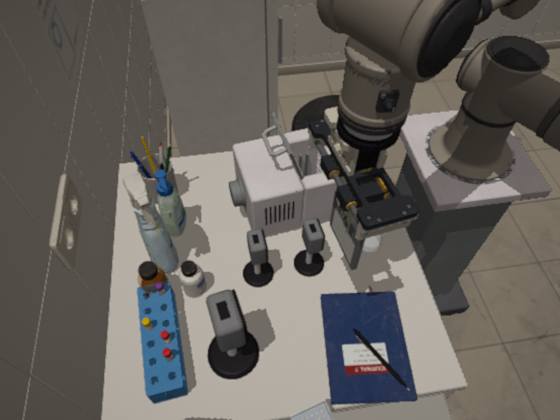

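View pics/w9.png

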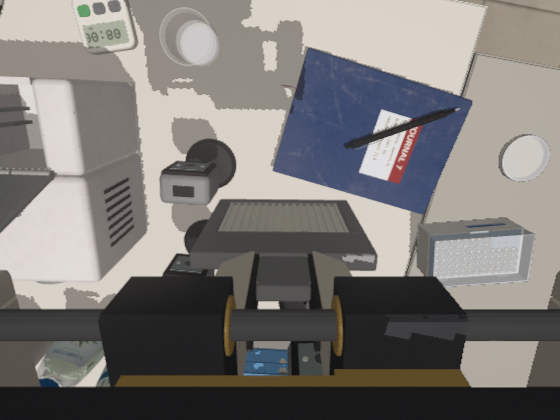

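Request:
arm_command:
  moves:
    - [1, 1, 2, 0, 0]
    - [2.5, 2, 4, 0, 0]
    - [4.5, 3, 6.5, 0, 0]
    - [7, 4, 8.5, 0, 0]
    - [9, 4.15, 9, 0, 0]
    - [10.2, 4.15, 9.1, 0, 0]
    - [10.2, 4.15, 9.1, 0, 0]

```text
time: 11.6
tool_pos: [545.8, 417.0, 386.5]
tcp_rot: [-1.399, 1.565, -1.235]
contact_force: [-0.8, -0.1, -1.5]
grip_width: 23.7
```

```bash
python3 -c "
from h import *
rd=(644.5,434.5,.165)
shot('scene','s10');shot('wrist','w10');shot('side','d10')
goto(T(rd,[(-85,0,197)])[0],90+np.degrees(.165))
for n in('s10','d10'):
  im=cv2.imread(f'pics/{n}.png');im=im[190:360,90:310];cv2.imwrite(f'pics/{n}c.png',cv2.resize(im,None,fx=3.5,fy=3.5,interpolation=2))
"
```

```text
t 11.75 row cm/deg [3.46 0.05 1.49] -0.0
```

View pics/s10c.png

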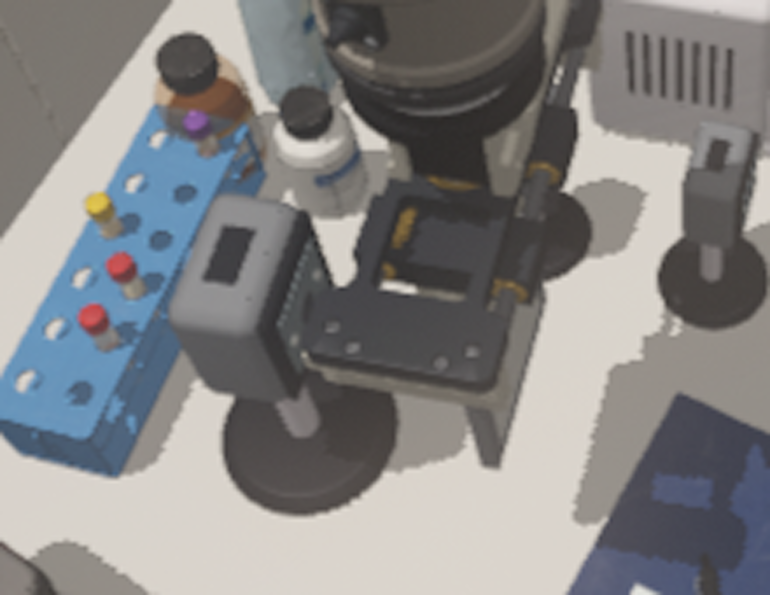

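View pics/d10c.png

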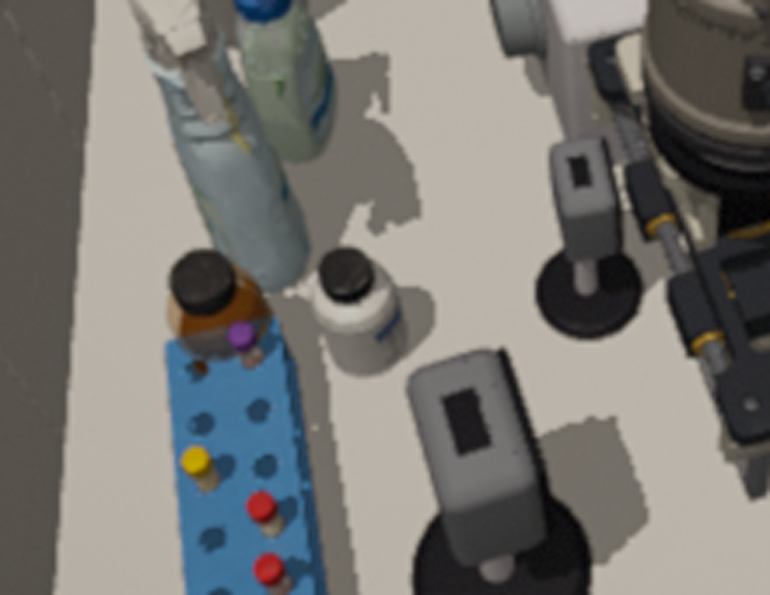

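View pics/w10.png

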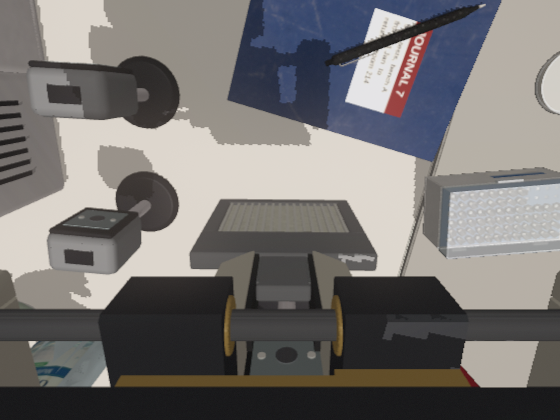

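Request:
arm_command:
  moves:
    - [1, 0, 0.5, 0, 0]
    - [2, 0.05, 1, 0, 0]
    - [3, 0.05, 1.5, 0, 0]
    - [3.5, 0.05, 1.5, 0, 0]
    - [3.5, 0.05, 1.5, 0, 0]
    - [3.5, 0.05, 1.5, 0, 0]

```text
time: 12.35
tool_pos: [560.8, 420.6, 355.4]
tcp_rot: [-0.413, 1.563, -0.248]
contact_force: [0.7, 0.3, -0.8]
grip_width: 23.5
```

```bash
python3 -c "
from h import *
rd=(644.5,434.5,.165)
shot('scene','s11');shot('wrist','w11');shot('side','d11')
goto(T(rd,[(-85,0,197)])[0],90+np.degrees(.165))
o=bot.get_obs();M=R.from_euler('xyz',o['tcp_rot']).as_matrix()
yaw=np.arctan2(M[1,2],M[0,2]);C=(o['tool_pos'][0],o['tool_pos'][1],yaw)
gz=o['tool_pos'][2]-159;print('gz',gz)
for n,cam in (('s11','scene'),('d11','side')):
  im=cv2.resize(cv2.imread(f'pics/{n}.png'),None,fx=4,fy=4,interpolation=2)
  P=[(x,y,gz-9-47+z) for x in(-5,5) for y in(-48,48) for z in(-62,32)]
  for q in proj(cam,T(C,P)): cv2.circle(im,tuple(int(x*4) for x in q),3,(0,0,255),-1)
  P=[(x,y,158+z) for x in(0,50) for y in(-37,37) for z in(-42,42)]
  for q in proj(cam,T(rd,P)): cv2.circle(im,tuple(int(x*4) for x in q),3,(0,255,0),-1)
  cv2.imwrite(f'pics/{n}c.png',im[200*4:345*4,125*4:320*4])
im=cv2.resize(cv2.imread('pics/w11.png'),None,fx=1.4,fy=1.4)
P=[(x,y,gz-9-47+z) for x in(-5,5) for y in(-48,48) for z in(-62,32)]
for q in wproj('w11',T(C,P)): cv2.circle(im,tuple(int(x*1.4) for x in q),3,(0,0,255),-1)
for q in wproj('w11',T(rd,[(0,0,158),(0,-37,158),(0,37,158)])): cv2.circle(im,tuple(int(x*1.4) for x in q),3,(0,255,0),-1)
cv2.imwrite('pics/w11c.png',im)
"
```

```text
t 12.5 row cm/deg [ 0.02 -0.01 -0.01] -0.0
gz 197.18132365183658
```

View pics/s11c.png

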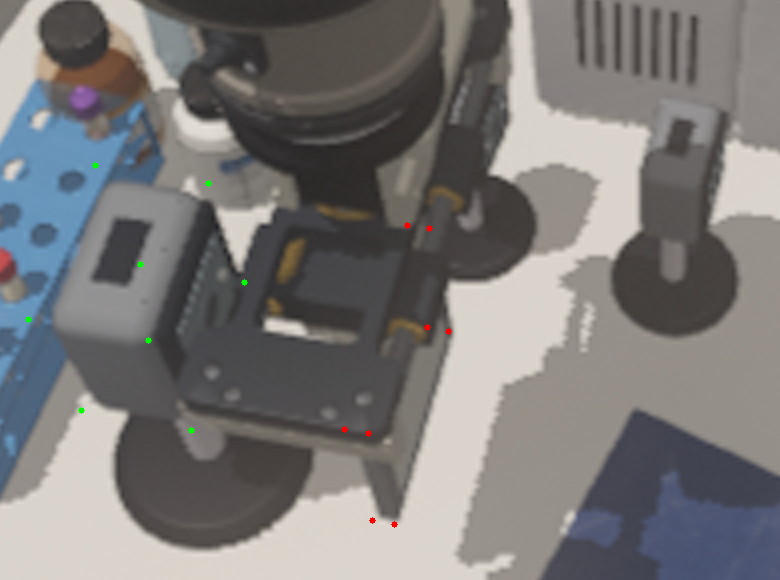

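View pics/d11c.png

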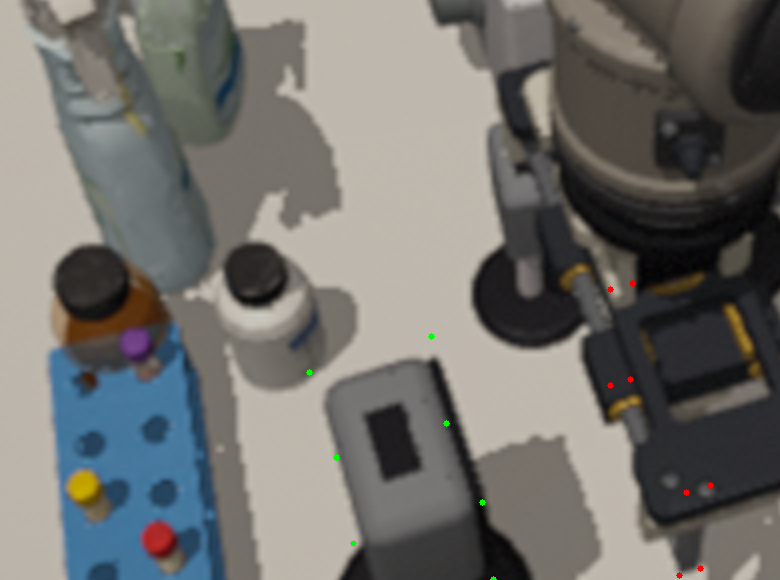

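View pics/w11c.png

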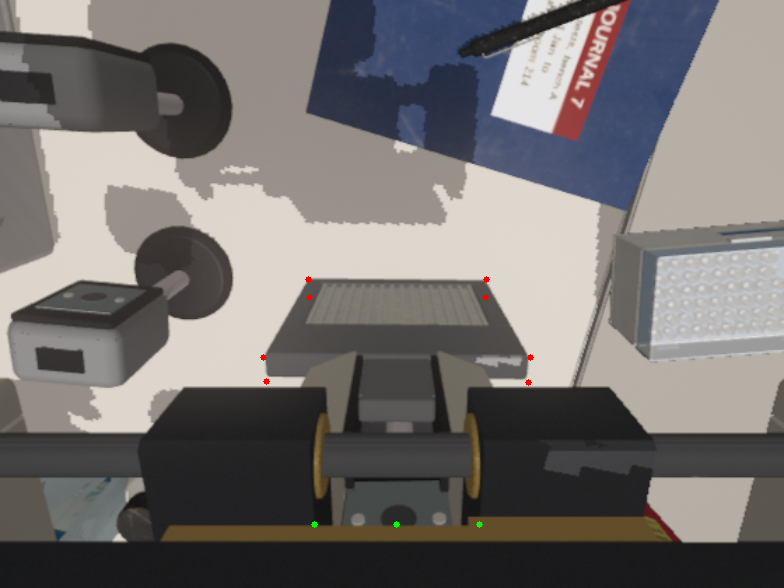

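View pics/d11.png

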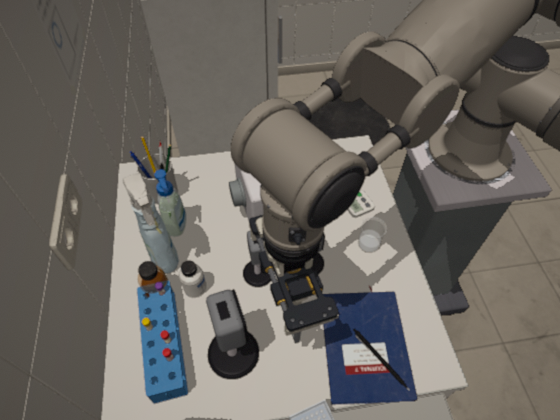

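View pics/s11.png

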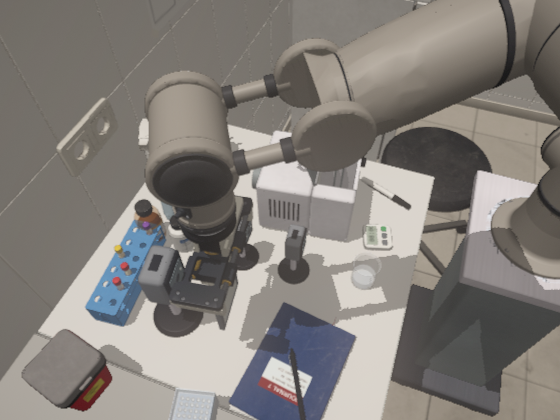

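Request:
arm_command:
  moves:
    - [0, 0, 0, 0, 0]
    - [0, 0, 0, 0, 0]
    - [0, 0, 0, 0, 0]
    - [0, 0, 0, 0, 0]
    - [0, 0, 0, 0, 0]

```text
time: 13.0
tool_pos: [560.8, 420.6, 356.2]
tcp_rot: [-0.302, 1.562, -0.137]
contact_force: [0.2, -0.6, -0.7]
grip_width: 23.9
```

```bash
python3 -c "
from h import *
print(bot.close_job());print(bot.get_obs()['grip_width'])"
```

```text
the job is handed in; nothing more can be done
None
the job is handed in; nothing more can be done
```

I opened the flap by its bar to about 1.86 rad (estimated), drew the cartridge out by its tab, and handed the job in at about 13 s. The gripper was still holding it in front of the largest of the three readers. The hand-in reports no verdict.

**Last checks before hand-in:**
- **Grip:** the opening was 23.9 mm on the 24 mm tab. The wrist force was under 1 N, so nothing but the cartridge was pressing on it.
- **Code position:** by my fit, the code was about 80 mm from the window. It was centred to within a few mm and square to within 1–2 degrees. The wrist picture agreed on the sideways centring and showed the cartridge about upright.
- **Beaker and jar:** both were standing where they started.

**Not settled:**
- **Reader height:** one fit of the reader head with its height left free put the window about 10 mm lower than the stated 158 mm. I used 158 mm. The allowed error is 25 mm, so either height should pass.
- **Flap:** the arm hid it in the final pictures. It was clearly open in the pictures taken just after I drew the cartridge out, and no contact showed in the force readings after that.

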